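# Open the jam jar in the jar brace and hold its lid over the mouth

## Robot

A 6-joint arm with a two-finger parallel gripper is mounted at the origin on the work surface. World frame = base frame: x ahead of the robot, y to its left, z up, the work surface at z = 0. Lengths are in m, angles in rad, forces in N, time in s.
With the tool pointing down it reaches from about 0.375 to 0.925 m from the base axis. Payload 5.7 kg.
Tool frame: the origin (TCP) lies at the very end of the fingers, on their centre line; the grasp point (between the pads) lies manip.grip_depth behind it (manip.grip_depth is the distance from the TCP to the grasp point, in m); z points along the fingers, y is the line along which they close (so a half turn about z gives the same grasp; the last joint's range is limited). The gripper opens to 85 mm and grips with 20 to 120 N. Pads are 22 mm wide; open, the fingers measure 114 mm over their backs; the gripper's body (76 mm by 85 mm) begins 54 mm behind the grasp point. The pads swing forward as they close: fully open they stand 13 mm farther back than shut.
Start: joints at [-1.345, 0.359, 1.51, -0, 1.272, -0.115], TCP at [0.201, -0.565, 0.231] pointing down, gripper open.
Joint ranges: [-2.97, 2.97], [-1.01, 2.36], [0.21, 2.38], [-0.96, 4.11], [0.2, 2.71], [-2.98, 2.98]. Speed limits (rad/s): [2.39, 2.39, 3.14, 3.14, 3.14, 3.14].

## Interface

Orientations are given as a rotation vector (axis times angle).
In Python, from station import get_obs, vision, job, manip gives the robot as it stands. The module is installed in compiled form; this text tells all that it offers.
- The arm moves only by the tool drive_tool, never from a script. Its argument "plan" is one flat list of numbers, 7 for each row, row after row: the shift along the tool's x, y, z in m, then the turn, a rotation vector about the tool's x, y, z in rad, then the finger opening in m, from 0 to 0.0854. A call has 1 to 20 rows; each row is the pose to reach, as a shift and turn from the pose commanded when the call began, along the tool's axes at that moment; what a row does not reach only later rows make up. A row lasts 1/12 s, in which the tool goes at most 41.7 mm and 7.16 degrees, less where a joint would pass 70% of its speed; a pose out of reach is approached as far as the arm can. A call with a gripper value outside its range is refused whole. The fingers move at their own pace and stop on an object; "force" is the grip in N (left out, the last holds). Time passes only in rows, so rows that repeat a pose let the fingers close. It gives the time, the measured TCP pose, the force, the opening and the grip force at its end, in the units of the state.
- get_obs(): the state, without advancing time (a new reading comes with each control period).
- vision.read_camera(name): name is "scene" or "top" or "wrist"; returns a dict with "color" (420x560x3 uint8, red, green, blue), "intrinsics" (3x3 intrinsics, pixels), "R" (3x3) and "t" (3): a world point X has camera coordinates R X + t; the wrist camera has in their place "T_tool_cam" (4x4, takes a point from camera to tool coordinates, whose origin is the TCP and whose axes are the flange's). Camera axes: x right, y down, z forward; pixel columns grow to the right and rows downward; lengths in m; the calibration is good to about 2 mm. A picture is of the moment at which its call begins: read the wrist's pose just before it. There is no depth.
- job.job_done(): hands the job in; it is judged then, once.
The state is a dict: "t": time; "q": joint angles; "dq": joint speeds; "effort": joint torques, N m; "position": TCP position; "ee_rot": TCP orientation; "wrist_force": force on the tool from outside, world axes, zero at the start; "torque": the same for the moment, N m; "gripper_width": finger opening in m; "grip_force": force on a finger pad.
Only numpy, scipy, OpenCV 4.12 (cv2) and the standard library are available. Lean on these libraries where they do the work, as an engineer would, in place of code of your own. Each camera call takes 0.05 s, during which the arm holds its last target. There are 200 camera calls.

## Task

Stand the jam jar with the red lid upright and fully down in the well of the jar brace, and only then twist its tight lid anticlockwise, just until the thread lets go, while the brace keeps the jar from turning. Lift the lid straight off and finish still holding it in the gripper, level and steady, about two centimetres clear above the middle of the jar's mouth, with the jar still seated in the brace. Leave the honey jar and everything else where it stands.

Things in the scene. Friction and masses are not known exactly. Their poses are not given: they have to be found in the camera images.
- jar_center (a point): Jam jar to open: square clear glass, dark red jam, RED lid; about 0.5 kg. Body 62 x 62 mm, flat sides parallel to this point's x and y, 84 mm tall; sloping shoulder up to 90 mm; round 46 mm neck up to the mouth at 112 mm. This point: on the jar's axis, 56 mm above its underside; z up. Starts on the worktop, lid tight; may be carried by lid or body.
- jar_mouth (a point): Centre of the jam jar's mouth (top of the glass), 56 mm above jar_center. The neck has three thread pieces that hold the lid's three lugs. While the lugs are under them, pulling the lid up lifts the jar; when they are free, the lid lifts straight off and is wholly clear of the neck 15 mm higher.
- lid_center (a point): The jam jar's red twist-off lid, 60 mm across, 20 mm tall, ribbed rim, 0.07 kg; this point is its centre, on the axis, 10 mm below its top. Closed, it is 51.5 mm above jar_center; 7 mm of neck is free between lid and shoulder. A squeezed liner keeps it tight: turning takes about 0.6 N m. Anticlockwise from above it climbs 1.5 mm, free after 50 degrees; from 95 it butts on the next thread.
- lid_dot (a point): White round sticker (8 mm) on top of the red lid, 20 mm from the lid's axis and 9.5 mm above lid_center. On the closed jar it lies towards the jar's +x (jar_center's x axis); its direction about the axis shows how far the lid has been turned.
- brace_well (a point): Jar brace, fixed: dark blue-grey block 100 x 100 mm, 53 mm high, on a round rubber foot (140 mm), with a low red tongue out to 97 mm on its +y side. Square well in its top: 66 x 66 mm, 35 mm deep, 4 mm chamfer. This point: middle of the well's floor, 18 mm above the worktop; well sides parallel to its x and y. The jar fits in any of four quarter turns, 2 mm play a side, turning at most 4 degrees.
- honey_center (a point): Bystander: a jar of honey of the same shape with a YELLOW lid, amber content; centre 59 mm above its underside. Stands near the jam jar.
- kettle: Bystander: matte grey kettle with black handle, 164 mm across and 235 mm tall, on the black-topped hob at the back right; origin at the centre of its underside.
- teapot: Bystander: pear-shaped white teapot, 144 mm across and 164 mm tall, back left; origin at the centre of its underside.
- tin_tier: Bystander: tier of three round steel tins, 114 mm across and 177 mm tall, to the left; origin at the centre of its underside.
- jug: Bystander: blue ceramic jug with steel flip cap, 100 mm across plus handle, 150 mm tall, to the right; origin at the centre of its underside.
- spoon_rest: Bystander: flat green silicone spoon rest, dish 108 mm across with a 60 mm tail to its -x, 11 mm high, at the middle back; origin at the centre of the dish's underside.

How it is judged:
On the way, in this order (a step that is already met when the one before it is completed fails the run):
1. the jam jar stands upright and fully down in the brace's well with its lid still tight (z of jar_center in the frame of brace_well between 0.05 and 0.06 m and horizontal distance between jar_center and brace_well below 0.006 m and angle between jar_center's own z axis and vertical below 0.06 rad and y of lid_dot in the frame of jar_center below 0.008 m and z of lid_center in the frame of jar_center below 0.055 m), for 0.2 s.
2. the lid has been turned anticlockwise past the end of the thread while it still sits on the seated jar (z of jar_center in the frame of brace_well between 0.05 and 0.06 m and horizontal distance between jar_center and brace_well below 0.006 m and angle between jar_center's own z axis and vertical below 0.06 rad and y of lid_dot in the frame of jar_center above 0.0135 m and z of lid_center in the frame of jar_center below 0.058 m), for 0.1 s.
At the end, for the whole second after the job is handed in: Jar upright (3 degrees) and down in the well (within 4 mm of its floor, 6 mm of its centre). Lid gripped, clear of the jar, steady, level within 10 degrees, within 15 mm of the mouth's axis, lower edge 5 to 40 mm above the mouth, turned anticlockwise 40 to 140 degrees from closed (z of jar_center in the frame of brace_well between 0.05 and 0.06 m and horizontal distance between jar_center and brace_well below 0.006 m and angle between jar_center's own z axis and vertical below 0.06 rad and z of lid_center in the frame of jar_center between 0.071 and 0.106 m and horizontal distance between lid_center and jar_mouth below 0.015 m and angle between lid_center's own z axis and vertical below 0.17 rad and y of lid_dot in the frame of jar_center above 0.0127 m and contact force between lid and the fingers above 2 N and contact force between lid and jam_jar below 0.2 N and linear speed of each of lid, jam_jar below 0.02 m/s); the arm keeps its last pose, push and grip.
It fails at once if the lid is unscrewed or taken off while the jar is not down in the brace ((y of lid_dot in the frame of jar_center above 0.0115 m or z of lid_center in the frame of jar_center above 0.058 m) and (z of jar_center in the frame of brace_well above 0.066 m or horizontal distance between jar_center and brace_well above 0.01 m)).
It fails at once if the honey jar, kettle, teapot, tins, jug or spoon rest is shifted by more than 25 mm or knocked over (distance of any of honey_center, kettle, teapot, tin_tier, jug, spoon_rest from where it was at the start of the episode above 0.025 m or angle between any of honey_center, kettle, teapot, tin_tier, jug, spoon_rest's own z axis and vertical above 0.3 rad).
It fails at once if the jam jar or its lid is tipped over (angle between any of jar_center, lid_center's own z axis and vertical above 0.5 rad).
It also fails if it takes over 48 s, if anything falls off the work surface, if the arm or the gripper's body presses on something with over 40 N, if the wrist force passes 120 N, or if a joint passes its speed limit or range.

## Working session

There is one attempt and no reset: what is moved stays moved. The work goes in short steps, Python scripts to look and compute and a tool call to move; the robot and the scene stay as the last step left them, time stands still between calls to the robot, and variables do not carry over. Pictures are saved under pics/ and viewed, at most 11 in all, crops included, and the job is handed in when it is done.

Besides the shell and the picture viewer there is one more tool, called after ">>>" as name(argument=value, ...), one argument or row to a line, values as JSON. drive_tool: Moves the arm, as the interface text tells. Its arguments: {"type":"object","properties":{"plan":{"type":"array"},"force":{"type":"number"}},"required":["plan"]}

```bash
mkdir -p pics; python3 - <<'E'
from station import get_obs, vision, manip
import cv2,numpy as np,pickle
o=get_obs();print(o,manip.grip_depth)
d={}
for n in("scene","top","wrist"):
    c=vision.read_camera(n);d[n]=c
    print(n,{k:np.round(v,4).tolist() for k,v in c.items() if k!="color"})
pickle.dump((o,d),open('a.pkl','wb'))
cv2.imwrite('pics/scene.png',d['scene']['color'][:,:,::-1]);cv2.imwrite('pics/top.png',d['top']['color'][:,:,::-1]);cv2.imwrite('pics/wrist.png',d['wrist']['color'][:,:,::-1])
E
```

```text
{'t': 0.0, 'q': array([-1.34512383e+00,  3.59494177e-01,  1.51145873e+00,  1.11800079e-05,
        1.27251387e+00, -1.15109494e-01]), 'dq': array([ 2.91733192e-04, -5.41338739e-04,  3.35941801e-04, -1.39530949e-04,
        3.82553471e-05,  8.26690738e-04]), 'effort': array([-3.29241730e-04, -5.27620804e+01, -2.78614408e+01, -1.44492524e-04,
        1.31045538e-02,  2.27870237e-05]), 'position': array([ 0.20036824, -0.56481338,  0.23045004]), 'ee_rot': array([-3.09425394e+00, -5.32390127e-01,  1.45816024e-04]), 'wrist_force': array([-0.80501001, -0.42760497,  0.70482986]), 'torque': array([0.00786122, 0.01497581, 0.02193962]), 'grip_force': 0.0, 'gripper_width': 0.08571585384597387} 0.0187
scene {'intrinsics': [[444.1236, 0.0, 276.6041], [0.0, 444.1236, 218.7016], [0.0, 0.0, 1.0]], 'R': [[-0.8187, 0.5742, 0.005], [0.4394, 0.6321, -0.6382], [-0.3696, -0.5203, -0.7698]], 't': [0.4118, -0.2027, 1.7793]}
top {'intrinsics': [[415.2369, 0.0, 271.7531], [0.0, 415.2369, 199.2464], [0.0, 0.0, 1.0]], 'R': [[0.0053, -0.9999, 0.0117], [-0.9923, -0.0067, -0.1238], [0.1239, -0.0109, -0.9922]], 't': [0.0397, 0.5592, 1.4951]}
wrist {'intrinsics': [[344.5874, 0.0, 280.8758], [0.0, 344.5874, 211.3766], [0.0, 0.0, 1.0]], 'T_tool_cam': [[-0.0006, -0.9653, -0.2611, 0.0658], [1.0, -0.0008, 0.0004, 0.0014], [-0.0005, -0.2611, 0.9653, -0.1416], [0.0, 0.0, 0.0, 1.0]]}
```

View pics/scene.png

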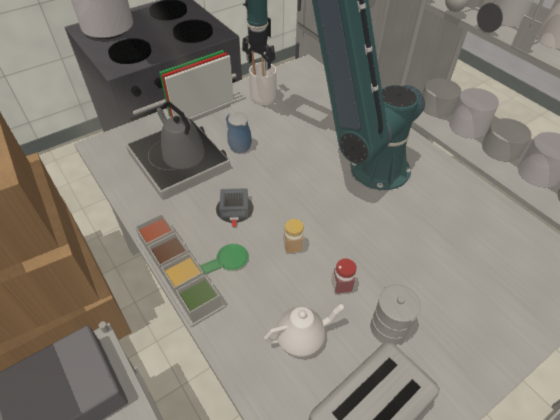

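View pics/top.png

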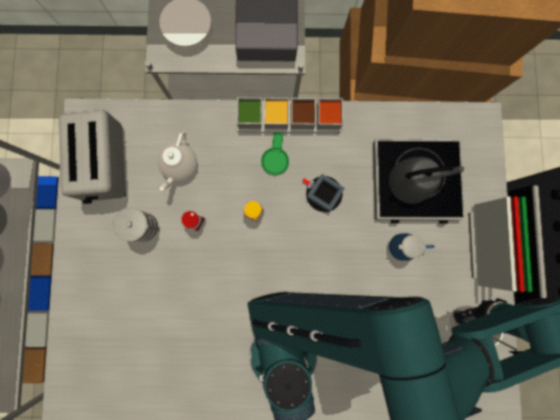

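The scene and top views show the red-lid jam jar at scene (345,268) / top (192,220). The honey jar is at top (253,210). The brace is at top (325,193), with its red tongue at top (306,181). The robot is on the lower right.

```bash
cat > h.py <<'E'
import numpy as np,cv2
from scipy.spatial.transform import Rotation as Ro
def ray(c,uv,obs=None):
    d=np.linalg.inv(c['intrinsics'])@np.array([uv[0],uv[1],1.])
    if 'R' in c: o=-c['R'].T@c['t'];d=c['R'].T@d
    else:
        T=c['T_tool_cam'];R=Ro.from_rotvec(obs['ee_rot']).as_matrix()
        o=R@T[:3,3]+obs['position'];d=R@T[:3,:3]@d
    return o,d/np.linalg.norm(d)
def plane(c,uv,z,obs=None):
    o,d=ray(c,uv,obs);return o+d*(z-o[2])/d[2]
def tri(rs):
    A=sum(np.eye(3)-np.outer(d,d) for o,d in rs);b=sum((np.eye(3)-np.outer(d,d))@o for o,d in rs)
    X=np.linalg.solve(A,b);return X,[round(np.linalg.norm(np.cross(X-o,d)),4) for o,d in rs]
def mask(im,lo,hi,roi=None):
    h=cv2.cvtColor(im,cv2.COLOR_RGB2HSV)
    m=cv2.inRange(h,lo,hi)
    if lo[0]==0: m|=cv2.inRange(h,(170,lo[1],lo[2]),(180,255,255))
    if roi: k=np.zeros_like(m);x0,y0,x1,y1=roi;k[y0:y1,x0:x1]=255;m&=k
    return m
def blobs(m,amin=6):
    n,_,s,c=cv2.connectedComponentsWithStats(m)
    return [(c[i].round(1).tolist(),s[i].tolist()) for i in range(1,n) if s[i,4]>=amin]
E
python3 - <<'E'
import pickle;from h import *
o,d=pickle.load(open('a.pkl','rb'));t=d['top'];s=d['scene']
for n,c,r1,r2,r3 in(('top',t,(175,200,215,240),(235,190,275,230),(295,165,355,225)),('scene',s,(325,250,365,300),(275,210,315,260),(205,175,265,235))):
    print(n,'red',blobs(mask(c['color'],(0,140,110),(8,255,255),r1)),'yel',blobs(mask(c['color'],(15,150,130),(32,255,255),r2)),'tongue',blobs(mask(c['color'],(0,120,90),(10,255,255),r3)))
a=cv2.resize(t['color'][165:225,295:355],None,fx=6,fy=6,interpolation=2);b=cv2.resize(s['color'][175:235,205:265],None,fx=6,fy=6,interpolation=2)
e=cv2.resize(t['color'][195:245,170:220],(360,360),interpolation=2);f=cv2.resize(s['color'][250:300,320:370],(360,360),interpolation=2)
cv2.imwrite('pics/crop.png',cv2.resize(np.vstack([np.hstack([a,b]),np.hstack([e,f])]),(600,600))[:,:,::-1])
E
```

```text
top red [([189.7, 219.5], [182, 211, 17, 17, 223])] yel [([252.5, 209.8], [244, 201, 18, 19, 260])] tongue [([305.6, 181.3], [302, 178, 8, 7, 36])]
scene red [([346.2, 267.4], [337, 259, 19, 18, 227])] yel [] tongue [([233.5, 222.5], [232, 220, 4, 6, 24])]
```

View pics/crop.png

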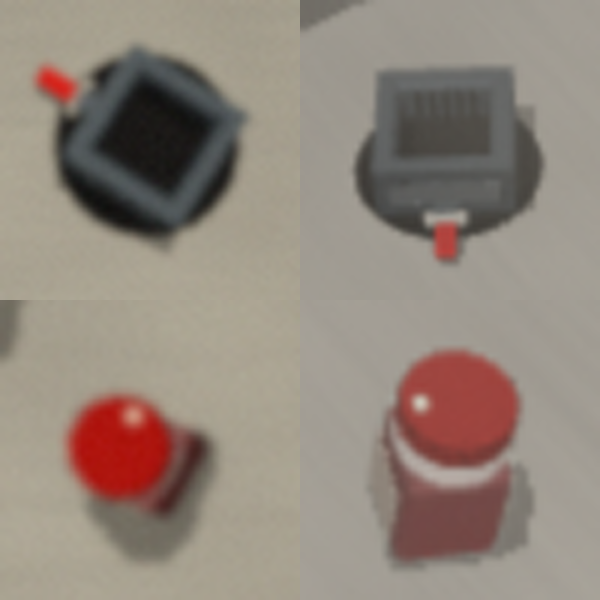

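The crops show the brace's rim corners clearly in both views. The white lid dot is at top (192.2,214.2) and scene (340,267.2).

```bash
python3 - <<'E'
import pickle;from h import *
o,d=pickle.load(open('a.pkl','rb'));t=d['top'];s=d['scene']
print('lid',tri([ray(t,(190.2,219.2)),ray(s,(346.2,267.8))]))
dt=plane(t,(192.2,214.2),.118);ds=plane(s,(340,267.2),.118);l=plane(t,(190.2,219.2),.11)
print('dot',dt,ds,'lid c',l,'ang',[np.degrees(np.arctan2(*(q-l)[1::-1])) for q in(dt,ds)])
c=[plane(t,(295+x/5,165+y/5),.053) for x,y in((137,48),(243,117),(178,228),(68,155))]
print('brace',np.round(c,3).tolist(),np.mean(c,0),[np.degrees(np.arctan2(*(c[(i+1)%4]-c[i])[1::-1])) for i in range(4)])
w=[(377,70),(513,68),(519,175),(373,178)];e=[plane(s,(205+(x-300)/5,175+y/5),.053) for x,y in w];print(np.round(e,3).tolist(),np.mean(e,0))
print('tri',tri([ray(t,np.mean([(295+x/5,165+y/5) for x,y in((137,48),(243,117),(178,228),(68,155))],0)),ray(s,np.mean([(205+(x-300)/5,175+y/5) for x,y in w],0))]))
print('tongue',plane(t,(305.6,181.3),.01),'honey',plane(t,(252.5,209.8),.12))
for n,p in(('tins',(130,224)),('teapot',(176,160)),('arm start',(272,380))):print(n,plane(t,p,.1))
E
```

```text
lid (array([0.47726521, 0.32902189, 0.10291036]), [np.float64(0.0015), np.float64(0.0015)])
dot [0.49452806 0.31878046 0.118     ] [0.49813932 0.32418981 0.118     ] lid c [0.4777705  0.32664956 0.11      ] ang [np.float64(-25.154051904331308), np.float64(-6.885713122125901)]
brace [[0.649, -0.142, 0.053], [0.598, -0.219, 0.053], [0.516, -0.171, 0.053], [0.569, -0.091, 0.053]] [ 0.58331788 -0.15583912  0.053     ] [np.float64(-123.29742701225796), np.float64(149.28571238551027), np.float64(56.39666304523042), np.float64(-32.73554002130165)]
[[0.603, -0.217, 0.053], [0.52, -0.162, 0.053], [0.572, -0.072, 0.053], [0.658, -0.128, 0.053]] [ 0.58817691 -0.14495878  0.053     ]
tri (array([ 0.58390977, -0.15681393,  0.03881818]), [np.float64(0.0016), np.float64(0.0016)])
tongue [ 0.63094841 -0.08436987  0.01      ] honey [0.51095069 0.11048063 0.12      ]
tins [0.46048005 0.53732215 0.1       ]
teapot [0.68912101 0.38512466 0.1       ]
arm start [-0.05823485  0.03974096  0.1       ]
```

>>> drive_tool(
  plan=[0,0,-0.04,0,0,0,0.085,0.025,-0.013,-0.06,0,0,-0.04,0.085,0.06,-0.03,-0.06,0,0,-0.08,0.085,0.094,-0.05,-0.06,0,0,-0.13,0.085,0.13,-0.07,-0.06,0,0,-0.18,0.085,0.17,-0.088,-0.06,0,0,-0.23,0.085,0.205,-0.107,-0.06,0,0,-0.28,0.085,0.24,-0.125,-0.06,0,0,-0.33,0.085,0.275,-0.143,-0.06,0,0,-0.38,0.085,0.31,-0.161,-0.06,0,0,-0.43,0.085,0.345,-0.18,-0.06,0,0,-0.48,0.085,0.38,-0.198,-0.06,0,0,-0.53,0.085,0.415,-0.216,-0.06,0,0,-0.58,0.085,0.45,-0.234,-0.06,0,0,-0.63,0.085,0.48,-0.25,-0.06,0,0,-0.66,0.085,0.5,-0.26,-0.06,0,0,-0.672,0.085,0.5,-0.26,-0.06,0,0,-0.672,0.085,0.5,-0.26,-0.06,0,0,-0.672,0.085],
)

```text
t: 1.65
position: [0.5852, -0.1522, 0.2907]
ee_rot: [-2.745, -1.527, 0.001]
wrist_force: [-0.5, -0.2, -0.7]
gripper_width: 0.0851
grip_force: 0.0
```

```bash
python3 - <<'E'
from station import get_obs, vision
import cv2,pickle
o=get_obs();c=vision.read_camera('wrist');print(o['position'],o['ee_rot'],o['q'],o['t'])
pickle.dump((o,c),open('b.pkl','wb'));cv2.imwrite('pics/wb.png',c['color'][:,:,::-1])
E
```

```text
[ 0.58516706 -0.15224548  0.29072281] [-2.74494953e+00 -1.52659391e+00  1.35047894e-03] [-3.68596124e-01  3.20257200e-01  1.41849691e+00 -2.18889682e-04
  1.40392288e+00  1.87136841e-01] 1.65
```

View pics/wb.png

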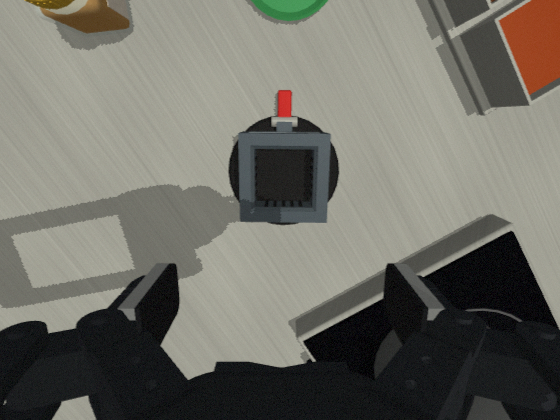

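The brace lies under the camera, its top face spanning about (239,134) to (330,222) and the tongue pointing up at (285,100). I'll measure the rim.

```bash
python3 - <<'E'
import pickle;from h import *
o,c=pickle.load(open('b.pkl','rb'));im=c['color']
h=cv2.cvtColor(im,cv2.COLOR_RGB2HSV);print([h[v,u].tolist() for u,v in((247,180),(322,170),(285,140),(263,215),(300,215),(235,175),(285,170))])
m=mask(im,(95,40,50),(125,255,140),(225,120,345,240))
b=max(blobs(m),key=lambda q:q[1][4]);print(b)
cn=max(cv2.findContours(m,0,2)[0],key=cv2.contourArea);r=cv2.minAreaRect(cn);print(r)
q=cv2.boxPoints(r)
P=np.array([plane(c,p,.053,o) for p in q]);print(P.round(4).tolist(),P.mean(0))
print([ (round(float(np.linalg.norm(P[i]-P[i-1])),4),round(float(np.degrees(np.arctan2(*(P[i]-P[i-1])[1::-1]))),1)) for i in range(4)])
a=np.array(cv2.approxPolyDP(cv2.convexHull(cn),4,True))[:,0];print(a.tolist())
print(np.array([plane(c,p,.053,o) for p in a]).round(4).tolist())
print('tongue',plane(c,(285,100),.01,o))
t=pickle.load(open('a.pkl','rb'))[1]
E
```

```text
[[98, 32, 96], [98, 38, 100], [103, 35, 102], [100, 35, 65], [95, 35, 94], [158, 51, 20], [10, 22, 35]]
([275.1, 146.7], [267, 145, 20, 4, 35])
((255.50003051757812, 210.50003051757812), (4.242640495300293, 5.656853675842285), 45.0)
[[0.5381, -0.1671, 0.053], [0.5446, -0.1656, 0.053], [0.5455, -0.1704, 0.053], [0.5391, -0.1719, 0.053]] [ 0.54183365 -0.1687544   0.053     ]
[(0.0049, 101.5), (0.0066, 13.5), (0.0049, -78.3), (0.0066, -166.4)]
[[257, 208], [255, 214]]
[[0.5449, -0.1672, 0.053], [0.5391, -0.1719, 0.053]]
tongue [ 0.63490807 -0.0829074   0.01      ]
```

```bash
cat >> h.py <<'E'
def brace(c,o,roi,z=.053):
    m=mask(c['color'],(85,18,45),(125,80,150),roi)
    cn=max(cv2.findContours(m,0,2)[0],key=cv2.contourArea);hl=cv2.convexHull(cn)
    a=cv2.approxPolyDP(hl,6,True)[:,0].astype(float)
    P=np.array([plane(c,p,z,o) for p in a])
    print(a.tolist(),P.round(4).tolist(),P.mean(0))
    print([(round(float(np.linalg.norm(P[i]-P[i-1])),4),round(float(np.degrees(np.arctan2(*(P[i]-P[i-1])[1::-1]))),1)) for i in range(len(P))])
    return a,P
E
python3 - <<'E'
import pickle;from h import *
o,c=pickle.load(open('b.pkl','rb'))
a,P=brace(c,o,(225,131,345,240))
t=pickle.load(open('a.pkl','rb'))[1]['top']
x,y=P.mean(0)[:2]
print(tri([ray(c,a.mean(0),o),ray(t,(326.3,192.4))]))
E
```

```text
[[329.0, 134.0], [325.0, 222.0], [241.0, 220.0], [239.0, 133.0]] [[0.6553, -0.139, 0.053], [0.6023, -0.2224, 0.053], [0.5215, -0.1694, 0.053], [0.5737, -0.0871, 0.053]] [ 0.58821217 -0.15448623  0.053     ]
[(0.0967, -32.5), (0.0989, -122.4), (0.0966, 146.7), (0.0975, 57.7)]
(array([ 0.5868747 , -0.15830192,  0.02644517]), [np.float64(0.0013), np.float64(0.0013)])
```

>>> drive_tool(
  plan=[0.012,-0.012,0,0,0,-0.01,0.085,0.035,-0.035,0,0,0,-0.02,0.085,0.06,-0.06,0,0,0,-0.04,0.085,0.085,-0.085,0,0,0,-0.06,0.085,0.11,-0.11,0,0,0,-0.08,0.085,0.135,-0.135,0,0,0,-0.1,0.085,0.16,-0.16,0,0,0,-0.12,0.085,0.185,-0.185,0,0,0,-0.14,0.085,0.21,-0.21,0,0,0,-0.16,0.085,0.235,-0.235,0,0,0,-0.18,0.085,0.26,-0.26,0,0,0,-0.2,0.085,0.285,-0.285,0,0,0,-0.21,0.085,0.31,-0.31,0,0,0,-0.21,0.085,0.33,-0.33,0,0,0,-0.21,0.085,0.345,-0.342,0,0,0,-0.21,0.085,0.349,-0.347,0,0,0,-0.21,0.085,0.349,-0.347,0,0,0,-0.21,0.085,0.349,-0.347,0,0,0,-0.21,0.085],
)

```text
t: 3.2
position: [0.475, 0.3253, 0.2913]
ee_rot: [2.572, 1.803, -0.001]
wrist_force: [-0.3, -0.3, -0.2]
gripper_width: 0.0854
grip_force: 0.0
```

```bash
python3 - <<'E'
from station import get_obs, vision
import cv2,pickle
o=get_obs();c=vision.read_camera('wrist');print(o['position'],o['ee_rot'],o['q'],o['t'])
pickle.dump((o,c),open('c.pkl','wb'));cv2.imwrite('pics/wc.png',c['color'][:,:,::-1])
E
```

```text
[0.47497985 0.32531169 0.29128985] [ 2.57225581e+00  1.80267279e+00 -1.22068893e-03] [ 4.80972746e-01  2.75950348e-01  1.48094530e+00 -6.60538434e-04
  1.38539587e+00  8.29346986e-01] 3.2
```

View pics/wc.png

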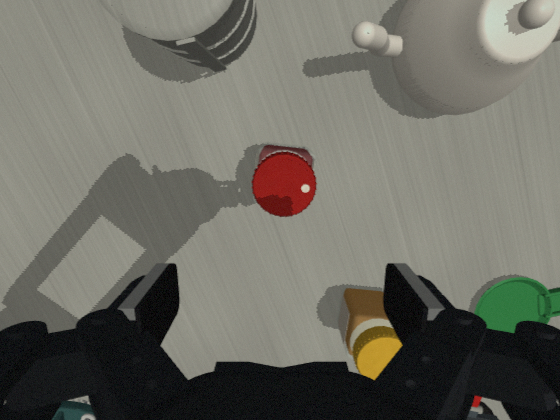

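The red lid is centred near (284,184), with its dot at (305,188). The teapot is top right, the honey jar is lower right, and the gripper sits well clear of everything.

```bash
cat >> h.py <<'E'
def lid(c,o,roi,z=.1175):
    m=mask(c['color'],(0,150,60),(8,255,255),roi)
    m=cv2.morphologyEx(m,cv2.MORPH_OPEN,np.ones((5,5)))
    cn=max(cv2.findContours(m,0,2)[0],key=cv2.contourArea);e=cv2.fitEllipse(cv2.convexHull(cn))
    h=cv2.cvtColor(c['color'],cv2.COLOR_RGB2HSV);w=np.zeros_like(m);cv2.fillConvexPoly(w,cv2.convexHull(cn),255)
    wm=cv2.inRange(h,(0,0,120),(180,100,255))&cv2.erode(w,np.ones((5,5)))
    d=max(blobs(wm,4),key=lambda q:q[1][4])
    C=plane(c,e[0],z,o);D=plane(c,d[0],z,o);v=D-C
    print(e,d,C,D,'r',np.linalg.norm(v),'ang',np.degrees(np.arctan2(v[1],v[0])));return e[0],d[0],C,D
E
python3 - <<'E'
import pickle;from h import *
o,c=pickle.load(open('c.pkl','rb'))
e,d,C,D=lid(c,o,(240,155,330,225))
t=pickle.load(open('a.pkl','rb'))[1]
print(tri([ray(c,e,o),ray(t['top'],(190.2,219.2)),ray(t['scene'],(346.2,267.4))]))
m=mask(c['color'],(0,30,40),(12,255,255),(240,130,330,160))|mask(c['color'],(0,30,40),(179,255,255),(240,130,330,160))
cn=max(cv2.findContours(m,0,2)[0],key=cv2.contourArea);a=cv2.approxPolyDP(cn,3,True)[:,0];print(a.tolist())
print(np.array([plane(c,p,.084,o) for p in a]).round(4).tolist())
E
```

```text
((283.75738525390625, 183.7621612548828), (63.44368362426758, 63.682071685791016), 171.7613067626953) ([305.0, 188.0], [301, 184, 9, 9, 60]) [0.48019883 0.32945143 0.1175    ] [0.4974291  0.31892455 0.1175    ] r 0.020191516907768048 ang -31.422963745810833
(array([0.4780828 , 0.32828391, 0.10546182]), [np.float64(0.0017), np.float64(0.0008), np.float64(0.0023)])
[[258, 156], [312, 159], [303, 148], [265, 145]]
[[0.4636, 0.3589, 0.084], [0.5137, 0.3375, 0.084], [0.5087, 0.351, 0.084], [0.4741, 0.3667, 0.084]]
```

>>> drive_tool(
  plan=[0.001,0.001,0.02,0,0,0.03,0.085,0.002,0.001,0.045,0,0,0.08,0.085,0.003,0.002,0.07,0,0,0.13,0.085,0.004,0.003,0.095,0,0,0.165,0.085,0.005,0.003,0.115,0,0,0.175,0.085,0.005,0.003,0.115,0,0,0.175,0.085,0.005,0.003,0.115,0,0,0.175,0.085],
)

```text
t: 3.83
position: [0.4794, 0.3285, 0.1757]
ee_rot: [2.721, 1.57, -0.004]
wrist_force: [0.8, -0.5, 0.9]
gripper_width: 0.0849
grip_force: 0.0
```

```bash
python3 - <<'E'
from station import get_obs, vision
import pickle;from h import *
o=get_obs();c=vision.read_camera('wrist');print(o['position'],o['ee_rot'],o['t'])
pickle.dump((o,c),open('d.pkl','wb'));cv2.imwrite('pics/wd.png',c['color'][:,:,::-1])
e,d,C,D=lid(c,o,(200,170,370,300))
o1,c1=pickle.load(open('c.pkl','rb'));print(tri([ray(c,e,o),ray(c1,(283.76,183.76),o1)]))
R=Ro.from_rotvec(o['ee_rot']).as_matrix();print('in tool',R.T@(C-o['position']),R.round(3).tolist())
E
```

```text
[0.47944739 0.32845403 0.17572788] [ 2.72115504  1.56987455 -0.00442773] 3.8333
((280.0885314941406, 223.91958618164062), (96.45304107666016, 96.68978118896484), 157.89781188964844) ([312.7, 226.6], [306, 221, 14, 12, 135]) [0.48121982 0.3305728  0.1175    ] [0.49752896 0.31916517 0.1175    ] r 0.019902822686421344 ang -34.971327728640034
(array([0.4795307 , 0.3275655 , 0.10658229]), [np.float64(0.0001), np.float64(0.0001)])
in tool [0.00286542 0.00055265 0.05822027] [[0.501, 0.866, -0.002], [0.866, -0.501, -0.001], [-0.002, -0.001, -1.0]]
```

View pics/wd.png

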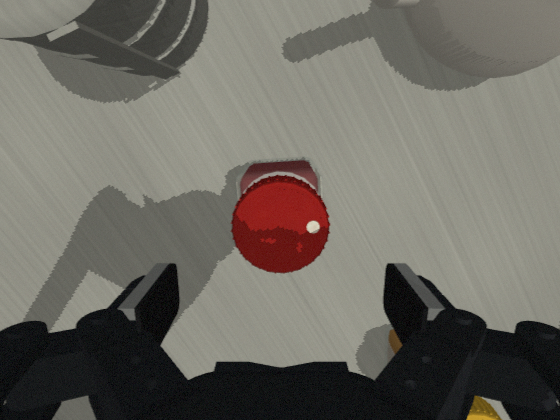

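The lid is centred at (280,224), with its dot at (313,227) and the jar's flat side level in the image, so the tool is roughly square to it. A quarter turn of the tool will separate any camera offset from the true lid position.

>>> drive_tool(
  plan=[0,0,0,0,0,-0.06,0.085,0,0,0,0,0,-0.16,0.085,0,0,0,0,0,-0.28,0.085,0,0,0,0,0,-0.4,0.085,0,0,0,0,0,-0.52,0.085,0,0,0,0,0,-0.64,0.085,0,0,0,0,0,-0.76,0.085,0,0,0,0,0,-0.88,0.085,0,0,0,0,0,-1.0,0.085,0,0,0,0,0,-1.12,0.085,0,0,0,0,0,-1.24,0.085,0,0,0,0,0,-1.36,0.085,0,0,0,0,0,-1.46,0.085,0,0,0,0,0,-1.54,0.085,0,0,0,0,0,-1.57,0.085,0,0,0,0,0,-1.57,0.085,0,0,0,0,0,-1.57,0.085],
)

```text
t: 5.3
position: [0.4809, 0.3303, 0.1781]
ee_rot: [0.815, 3.032, 0.003]
wrist_force: [0.0, -0.1, 1.1]
gripper_width: 0.085
grip_force: 0.0
```

```bash
python3 - <<'E'
from station import get_obs, vision
import pickle;from h import *
o=get_obs();c=vision.read_camera('wrist');print(o['position'],o['ee_rot'],o['q'],o['t'])
pickle.dump((o,c),open('e.pkl','wb'))
e,d,C,D=lid(c,o,(200,170,370,300))
L=[pickle.load(open(f,'rb')) for f in('c.pkl','d.pkl')]+[(o,c)]
px=[(283.76,183.76),(280.09,223.92),e]
print(tri([ray(c,p,o) for (o,c),p in zip(L,px)]))
# solve X (3) + constant camera offset in tool frame bx,by
from scipy.optimize import least_squares
for z in (None,.1175):
  def f(p):
    r=[]
    for (o_,c_),q in zip(L,px):
        o0,dd=ray(c_,q,o_);R=Ro.from_rotvec(o_['ee_rot']).as_matrix();o0=o0+R@np.array([p[3],p[4],0])
        r+=list(np.cross(np.r_[p[:2],p[2] if z is None else z]-o0,dd))
    return r
  s=least_squares(f,[.48,.33,.117,0,0],x_scale=[.01]*5,xtol=1e-12,ftol=1e-12);print(s.x.round(4),np.abs(s.fun).max())
E
```

```text
[0.48090291 0.33033477 0.17814478] [0.81496623 3.03175702 0.00320764] [ 4.83511330e-01  3.86039854e-01  1.61200541e+00  1.40097852e-06
  1.14053829e+00 -5.62081093e-01] 5.3
((277.7773132324219, 222.55203247070312), (95.36166381835938, 96.13378143310547), 176.87034606933594) ([279.9, 256.9], [274, 251, 13, 12, 121]) [0.47686478 0.32929619 0.1175    ] [0.49710004 0.31903903 0.1175    ] r 0.022686444969827704 ang -26.880244264372127
(array([0.47958679, 0.32764822, 0.10703091]), [np.float64(0.0001), np.float64(0.0001), np.float64(0.0)])
[4.797e-01 3.277e-01 1.061e-01 3.000e-04 1.000e-04] 6.553718238165585e-05
[ 4.793e-01  3.276e-01 -4.771e-01 -2.900e-03 -2.000e-04] 0.0007000815165726509
```

>>> drive_tool(
  plan=[0,-0.003,0,0,0,0.06,0.085,0,-0.003,0,0,0,0.16,0.085,0,-0.003,0,0,0,0.28,0.085,0,-0.003,0,0,0,0.4,0.085,0,-0.003,0,0,0,0.52,0.085,0,-0.003,0,0,0,0.64,0.085,0,-0.003,0,0,0,0.76,0.085,0,-0.003,0,0,0,0.88,0.085,0,-0.003,0,0,0,1.0,0.085,0,-0.003,0,0,0,1.12,0.085,0,-0.003,0,0,0,1.24,0.085,0,-0.003,0,0,0,1.36,0.085,0,-0.003,0,0,0,1.44,0.085,0,-0.003,0,0,0,1.5,0.085,0,-0.003,0,0,0,1.5,0.085,0,-0.003,0,0,0,1.5,0.085,0,-0.003,0,0,0,1.5,0.085,0,-0.003,0,0,0,1.5,0.085],
)

```text
t: 6.85
position: [0.4784, 0.3276, 0.1765]
ee_rot: [-2.663, -1.667, -0.0]
wrist_force: [-0.2, 0.3, -0.1]
gripper_width: 0.0848
grip_force: 0.0
```

```bash
cat >> h.py <<'E'
def togo(o,X,hd=None):
    R=Ro.from_rotvec(o['ee_rot']).as_matrix();h=np.degrees(np.arctan2(R[1,0],R[0,0]))
    print('t',o['t'],'tcp',o['position'].round(4),'heading',h,'tilt',R[:,2].round(4),'shift',(R.T@(np.array(X)-o['position'])).round(4),'turn',None if hd is None else -np.radians(hd-h),'F',o['wrist_force'].round(1),'T',o['torque'].round(2),'w',o['gripper_width'],'g',o['grip_force'],'q',o['q'].round(2))
E
python3 - <<'E'
from station import get_obs;from h import *
togo(get_obs(),(.4796,.3277,.091),63.8)
E
```

```text
t 6.85 tcp [0.4784 0.3276 0.1765] heading 64.10267699004017 tilt [ 2.e-04  2.e-04 -1.e+00] shift [0.0006 0.001  0.0855] turn 0.005282710046227031 F [-0.2  0.3 -0.1] T [-0.03 -0.01  0.03] w 0.08483284964035154 g 0.0 q [0.48 0.38 1.62 0.   1.14 0.93]
```

>>> drive_tool(
  plan=[0.0006,0.001,0.02,0,0,0,0.085,0.0006,0.001,0.045,0,0,0,0.085,0.0006,0.001,0.065,0,0,0,0.085,0.0006,0.001,0.08,0,0,0,0.085,0.0006,0.001,0.088,0,0,0,0.085,0.0006,0.001,0.0905,0,0,0,0.085,0.0006,0.001,0.0905,0,0,0,0.085,0.0006,0.001,0.0905,0,0,0,0.085],
)

```text
t: 7.52
position: [0.4801, 0.328, 0.0866]
ee_rot: [-2.663, -1.666, -0.002]
wrist_force: [0.8, -0.2, -0.4]
gripper_width: 0.0852
grip_force: 0.0
```

```bash
python3 - <<'E'
from station import get_obs;from h import *
togo(get_obs(),(.4796,.3277,.086),63.8)
E
```

```text
t 7.5167 tcp [0.4801 0.328  0.0866] heading 64.05456753786629 tilt [ 1.1e-03  7.0e-04 -1.0e+00] shift [-0.0005 -0.0003  0.0006] turn 0.004443041704462162 F [ 0.8 -0.2 -0.4] T [ 0.02  0.04 -0.03] w 0.08520307576125519 g 0.0 q [0.48 0.5  1.7  0.   0.94 0.93]
```

Within half a millimetre. I'll close on the lid.

>>> drive_tool(
  plan=[0,0,0,0,0,0,0.07,0,0,0,0,0,0,0.062,0,0,0,0,0,0,0.05,0,0,0,0,0,0,0.04,0,0,0,0,0,0,0.04,0,0,0,0,0,0,0.04,0,0,0,0,0,0,0.04,0,0,0,0,0,0,0.04,0,0,0,0,0,0,0.04,0,0,0,0,0,0,0.04],
  force=80,
)

```text
t: 8.35
position: [0.4798, 0.3283, 0.0873]
ee_rot: [-2.663, -1.666, -0.003]
wrist_force: [-1.4, -0.1, 6.9]
gripper_width: 0.0583
grip_force: 84.0
```

>>> drive_tool(
  plan=[0,0,-0.003,0,0,0,0.04,0,0,-0.01,0,0,0,0.04,0,0,-0.025,0,0,0,0.04,0,0,-0.045,0,0,0,0.04,0,0,-0.07,0,0,0,0.04,0,0,-0.09,0,0,0,0.04,0,0,-0.1,0,0,0,0.04,0,0,-0.1,0,0,0,0.04,0,0,-0.1,0,0,0,0.04],
  force=100,
)

```text
t: 9.1
position: [0.4793, 0.3275, 0.1857]
ee_rot: [-2.664, -1.666, -0.0]
wrist_force: [-0.6, -0.0, -5.7]
gripper_width: 0.0582
grip_force: 108.5
```

```bash
python3 - <<'E'
from station import get_obs,vision;from h import *
import pickle
o=get_obs();togo(o,(.588,-.1545,.187),57.4)
c=vision.read_camera('wrist');s=vision.read_camera('scene')
pickle.dump((o,c,s),open('f.pkl','wb'))
v=np.hstack([c['color'],np.zeros((420,4,3),np.uint8),cv2.resize(s['color'][220:320,310:390],(336,420))])
v=cv2.resize(v,(800,int(420*800/v.shape[1])));cv2.imwrite('pics/f.png',v[:,:,::-1])
E
```

```text
t 9.1 tcp [0.4793 0.3275 0.1857] heading 64.04412532255434 tilt [ 1.e-04  1.e-04 -1.e+00] shift [-0.3858  0.3087 -0.0014] turn 0.11596186279370346 F [-0.6 -0.  -5.7] T [ 0.01 -0.02 -0.03] w 0.058176196053899176 g 108.48187867552042 q [0.48 0.38 1.61 0.   1.16 0.93]
```

View pics/f.png

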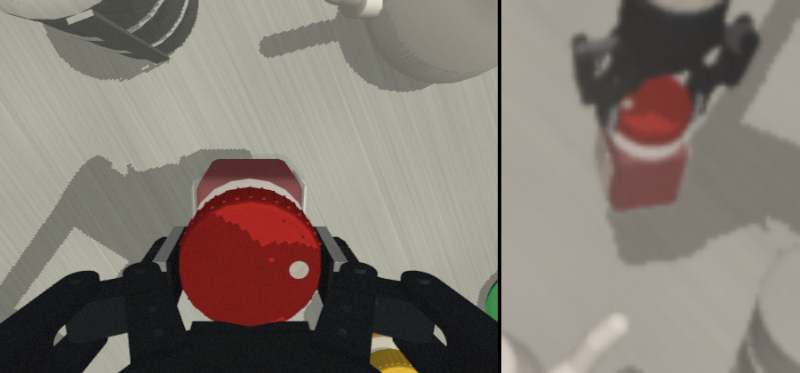

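The jar hangs straight in the gripper with its flat side square to the tool, and 5.7 N is being carried. I'm carrying it higher to clear the honey jar.

>>> drive_tool(
  plan=[-0.004,0.003,-0.01,0,0,0,0.04,-0.012,0.009,-0.025,0,0,0,0.04,-0.023,0.019,-0.045,0,0,0.01,0.04,-0.039,0.031,-0.06,0,0,0.02,0.04,-0.062,0.049,-0.06,0,0,0.02,0.04,-0.085,0.068,-0.06,0,0,0.03,0.04,-0.112,0.09,-0.06,0,0,0.04,0.04,-0.139,0.111,-0.06,0,0,0.05,0.04,-0.166,0.133,-0.06,0,0,0.06,0.04,-0.193,0.154,-0.06,0,0,0.07,0.04,-0.22,0.176,-0.06,0,0,0.08,0.04,-0.247,0.198,-0.06,0,0,0.09,0.04,-0.274,0.219,-0.06,0,0,0.1,0.04,-0.301,0.241,-0.06,0,0,0.11,0.04,-0.324,0.259,-0.06,0,0,0.116,0.04,-0.347,0.278,-0.06,0,0,0.116,0.04,-0.363,0.29,-0.06,0,0,0.116,0.04,-0.374,0.299,-0.06,0,0,0.116,0.04,-0.386,0.309,-0.06,0,0,0.116,0.04,-0.386,0.309,-0.06,0,0,0.116,0.04],
)

```text
t: 10.87
position: [0.589, -0.1576, 0.2455]
ee_rot: [2.756, 1.506, -0.001]
wrist_force: [1.3, -0.7, -4.3]
gripper_width: 0.0582
grip_force: 108.8
```

>>> drive_tool(
  plan=[0,0,0,0,0,0,0.04,0,0,0,0,0,0,0.04,0,0,0,0,0,0,0.04],
)

```text
t: 11.12
position: [0.588, -0.1535, 0.2456]
ee_rot: [-2.754, -1.51, 0.0]
wrist_force: [0.6, -1.3, -6.0]
gripper_width: 0.0584
grip_force: 108.8
```

```bash
python3 - <<'E'
from station import get_obs,vision;from h import *
import pickle
o=get_obs();togo(o,(.588,-.1545,.187),57.4)
c=vision.read_camera('wrist');s=vision.read_camera('scene');t=vision.read_camera('top')
pickle.dump((o,c,s,t),open('g.pkl','wb'))
v=np.hstack([c['color'],np.zeros((420,4,3),np.uint8),cv2.resize(s['color'][140:240,190:270],(336,420))])
v=cv2.resize(v,(800,int(420*800/v.shape[1])));cv2.imwrite('pics/g.png',v[:,:,::-1])
E
```

```text
t 11.1167 tcp [ 0.588  -0.1535  0.2456] heading 57.45911390555839 tilt [-8.e-04  9.e-04 -1.e+00] shift [-0.0009  0.0006  0.0586] turn 0.0010317322857068985 F [ 0.6 -1.3 -6. ] T [-0.04 -0.06  0.01] w 0.05843003979374265 g 108.7669713422656 q [-0.37  0.36  1.47  0.    1.31  0.2 ]
```

View pics/g.png

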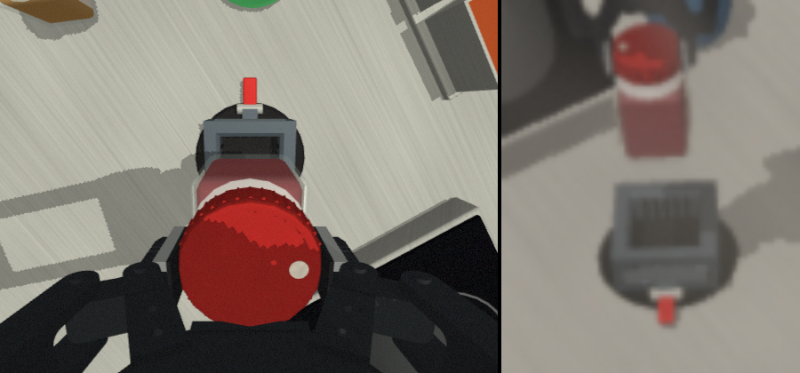

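The jar hangs upright over the brace, with its sides parallel to the well. I'll recheck the brace's far edge from here, using only the full-width strip.

```bash
python3 - <<'E'
import pickle;from h import *
o,c,s,t=pickle.load(open('g.pkl','rb'))
m=mask(c['color'],(85,18,45),(125,80,150),(210,128,350,175))
for v in range(132,172,4):
    x=np.where(m[v])[0]; print(v,x.min() if len(x) else None,x.max() if len(x) else None)
for u in range(240,330,12):
    y=np.where(m[:,u])[0]; print(u,y.min() if len(y) else None,end=' ')
R=Ro.from_rotvec(o['ee_rot']).as_matrix()
for p in((231,150),(331,150),(281,135)):print(p,(R.T@(plane(c,p,.053,o)-o['position'])).round(4))
E
```

```text
132 272 289
136 230 332
140 229 332
144 229 332
148 229 333
152 229 332
156 229 332
160 229 332
164 230 332
168 229 332
240 134 252 134 264 134 276 128 288 128 300 133 312 134 324 135 (231, 150) [ 0.0354 -0.0467  0.1927]
(331, 150) [0.0353 0.0492 0.1926]
(281, 135) [0.0494 0.0012 0.1927]
```

>>> drive_tool(
  plan=[-0.001,0.001,0.01,0,0,0,0.04,-0.001,0.001,0.03,0,0,0,0.04,-0.001,0.001,0.055,0,0,0,0.04,-0.001,0.001,0.075,0,0,0,0.04,-0.001,0.001,0.085,0,0,0,0.04,-0.001,0.001,0.095,0,0,0,0.04,-0.001,0.001,0.095,0,0,0,0.04,-0.001,0.001,0.095,0,0,0,0.04,-0.001,0.001,0.095,0,0,0,0.04],
)

```text
t: 12.02
position: [0.5897, -0.1564, 0.1519]
ee_rot: [2.754, 1.508, 0.002]
wrist_force: [0.3, 0.0, -5.4]
gripper_width: 0.0581
grip_force: 108.7
```

```bash
python3 - <<'E'
from station import get_obs,vision;from h import *
o=get_obs();togo(o,(.5880,-.1549,.1053),57.4)
c=vision.read_camera('wrist')
m=mask(c['color'],(85,18,45),(125,80,150),(190,90,380,175))
for v in range(100,172,8):
    x=np.where(m[v])[0]; print(v,(x.min(),x.max()) if len(x) else None)
x,y=np.where(m.T);R=Ro.from_rotvec(o['ee_rot']).as_matrix()
cv2.imwrite('pics/h.png',c['color'][:,:,::-1])
import pickle;pickle.dump((o,c),open('hh.pkl','wb'))
E
```

```text
t 12.0167 tcp [ 0.5897 -0.1564  0.1519] heading 57.402974332591945 tilt [ 2.e-03 -7.e-04 -1.e+00] shift [ 0.0003 -0.0023  0.0466] turn 5.191189677885046e-05 F [ 0.3  0.  -5.4] T [-0.   -0.04 -0.02] w 0.058143457812551744 g 108.70793810114264 q [-0.37  0.45  1.58  0.    1.11  0.2 ]
100 None
108 None
116 None
124 (np.int64(266), np.int64(287))
132 (np.int64(264), np.int64(288))
140 (np.int64(206), np.int64(346))
148 (np.int64(204), np.int64(347))
156 (np.int64(205), np.int64(347))
164 (np.int64(204), np.int64(347))
```

View pics/h.png

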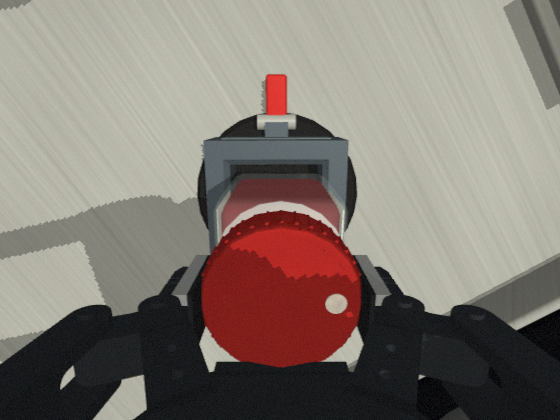

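The jar sits above the well, centred about 2 mm to the right of the brace. The encoder says the same, so I'll correct and lower slowly.

>>> drive_tool(
  plan=[0.0003,-0.0022,0,0,0,0,0.04,0.0003,-0.0022,0.004,0,0,0,0.04,0.0003,-0.0022,0.008,0,0,0,0.04,0.0003,-0.0022,0.008,0,0,0,0.04,0.0003,-0.0022,0.008,0,0,0,0.04],
)

```text
t: 12.48
position: [0.5866, -0.1544, 0.1424]
ee_rot: [-2.755, -1.508, 0.001]
wrist_force: [-0.2, -0.8, -5.6]
gripper_width: 0.0578
grip_force: 108.9
```

```bash
python3 - <<'E'
from station import get_obs,vision;from h import *
togo(get_obs(),(.5880,-.1549,.1053),57.4)
E
```

```text
t 12.4833 tcp [ 0.5866 -0.1544  0.1424] heading 57.400014008915804 tilt [-9.e-04  4.e-04 -1.e+00] shift [0.0003 0.0015 0.0371] turn 2.4450170543477946e-07 F [-0.2 -0.8 -5.6] T [-0.01 -0.02 -0.02] w 0.05779097352052423 g 108.87932952493429 q [-0.37  0.46  1.59  0.    1.09  0.2 ]
```

>>> drive_tool(
  plan=[0.0002,0.001,0.004,0,0,0,0.04,0.0002,0.001,0.008,0,0,0,0.04,0.0002,0.001,0.012,0,0,0,0.04,0.0002,0.001,0.016,0,0,0,0.04,0.0002,0.001,0.016,0,0,0,0.04],
)

```text
t: 12.9
position: [0.5871, -0.1546, 0.1255]
ee_rot: [-2.754, -1.508, 0.002]
wrist_force: [0.9, -0.1, -5.9]
gripper_width: 0.0584
grip_force: 108.9
```

```bash
python3 - <<'E'
from station import get_obs,vision;from h import *
togo(get_obs(),(.5880,-.1549,.1053),57.4)
E
```

```text
t 12.9 tcp [ 0.5871 -0.1546  0.1255] heading 57.3978765172752 tilt [-2.e-03  9.e-04 -1.e+00] shift [0.0003 0.0009 0.0202] turn -3.7061765156945904e-05 F [ 0.9 -0.1 -5.9] T [-0.02  0.06 -0.  ] w 0.0583953623194713 g 108.90604371204972 q [-0.37  0.48  1.61  0.    1.06  0.2 ]
```

It slid 15 mm into the well without contact. Continuing down.

>>> drive_tool(
  plan=[0,0,0.004,0,0,0,0.04,0,0,0.008,0,0,0,0.04,0,0,0.012,0,0,0,0.04,0,0,0.016,0,0,0,0.04,0,0,0.018,0,0,0,0.04,0,0,0.02,0,0,0,0.04,0,0,0.02,0,0,0,0.04,0,0,0.02,0,0,0,0.04],
)

```text
t: 13.57
position: [0.5879, -0.1549, 0.1067]
ee_rot: [-2.755, -1.508, 0.0]
wrist_force: [-0.5, 0.3, -4.8]
gripper_width: 0.0579
grip_force: 108.9
```

```bash
python3 - <<'E'
from station import get_obs,vision;from h import *
togo(get_obs(),(.5880,-.1549,.1053),57.4)
E
```

```text
t 13.5667 tcp [ 0.5879 -0.1549  0.1067] heading 57.39602117123395 tilt [-1.e-04  2.e-04 -1.e+00] shift [0.0001 0.0001 0.0014] turn -6.944366234065974e-05 F [-0.5  0.3 -4.8] T [ 0.03 -0.05  0.  ] w 0.05790286027467977 g 108.90021298080683 q [-0.37  0.5   1.62  0.    1.02  0.2 ]
```

Still hanging. I'll press down to contact.

>>> drive_tool(
  plan=[0,0,0.001,0,0,0,0.04,0,0,0.002,0,0,0,0.04,0,0,0.003,0,0,0,0.04,0,0,0.003,0,0,0,0.04],
)

```text
t: 13.9
position: [0.5883, -0.1551, 0.1055]
ee_rot: [2.755, 1.508, 0.001]
wrist_force: [-3.5, 0.8, 6.2]
gripper_width: 0.058
grip_force: 110.4
```

```bash
python3 - <<'E'
from station import get_obs,vision;from h import *
togo(get_obs(),(.5880,-.1549,.1053),57.4)
E
```

```text
t 13.9 tcp [ 0.5883 -0.1551  0.1055] heading 57.40094434595623 tilt [ 1.2e-03 -5.0e-04 -1.0e+00] shift [-0.     -0.0004  0.0002] turn 1.6481946214191998e-05 F [-3.5  0.8  6.2] T [ 0.18  0.58 -0.05] w 0.058024764969695546 g 110.43211195617914 q [-0.37  0.5   1.62  0.    1.01  0.2 ]
```

The jar is seated: TCP at 0.1055 against the predicted 0.1053, and the load has reversed. After a short dwell I'll twist anticlockwise, with the tool following the 1.5 mm climb.

>>> drive_tool(
  plan=[0,0,0,0,0,0,0.04,0,0,0,0,0,0,0.04,0,0,0,0,0,0,0.04,0,0,0,0,0,-0.04,0.04,0,0,-0.0001,0,0,-0.1,0.04,0,0,-0.0002,0,0,-0.17,0.04,0,0,-0.0004,0,0,-0.25,0.04,0,0,-0.0006,0,0,-0.33,0.04,0,0,-0.0007,0,0,-0.41,0.04,0,0,-0.0009,0,0,-0.49,0.04,0,0,-0.001,0,0,-0.57,0.04,0,0,-0.0012,0,0,-0.65,0.04,0,0,-0.0013,0,0,-0.73,0.04,0,0,-0.0015,0,0,-0.81,0.04,0,0,-0.0016,0,0,-0.89,0.04,0,0,-0.0017,0,0,-0.97,0.04,0,0,-0.0017,0,0,-1.04,0.04,0,0,-0.0017,0,0,-1.1,0.04,0,0,-0.0017,0,0,-1.13,0.04,0,0,-0.0017,0,0,-1.13,0.04],
  force=120,
)

```text
t: 15.57
position: [0.5896, -0.1552, 0.1076]
ee_rot: [1.516, 2.748, 0.002]
wrist_force: [-0.6, 0.6, 6.9]
gripper_width: 0.0578
grip_force: 127.2
```

```bash
python3 - <<'E'
from station import get_obs,vision;from h import *
import pickle
o=get_obs();togo(o,(.5880,-.1549,.1068),57.4+65)
c=vision.read_camera('wrist');s=vision.read_camera('scene');t=vision.read_camera('top')
pickle.dump((o,c,s,t),open('i.pkl','wb'))
lid(c,o,(170,180,390,380),.135)
v=np.hstack([c['color'],np.zeros((420,4,3),np.uint8),cv2.resize(s['color'][160:240,200:264],(336,420))])
v=cv2.resize(v,(800,int(420*800/v.shape[1])));cv2.imwrite('pics/i.png',v[:,:,::-1])
E
```

```text
t 15.5667 tcp [ 0.5896 -0.1552  0.1076] heading 122.23072740030504 tilt [ 3.8e-03 -7.0e-04 -1.0e+00] shift [ 0.0011 -0.0012  0.0008] turn -0.0029543641980874593 F [-0.6  0.6  6.9] T [0.37 0.08 0.02] w 0.057753794531883826 g 127.1902384981513 q [-0.37  0.5   1.62  0.    1.02 -0.93]
((280.7851867675781, 291.0943908691406), (159.26483154296875, 162.68527221679688), 87.37407684326172) ([335.8, 303.3], [325, 294, 23, 20, 352]) [ 0.58727114 -0.15259459  0.135     ] [ 0.60718314 -0.14599679  0.135     ] r 0.020976626591128544 ang 18.332513489920704
```

View pics/i.png

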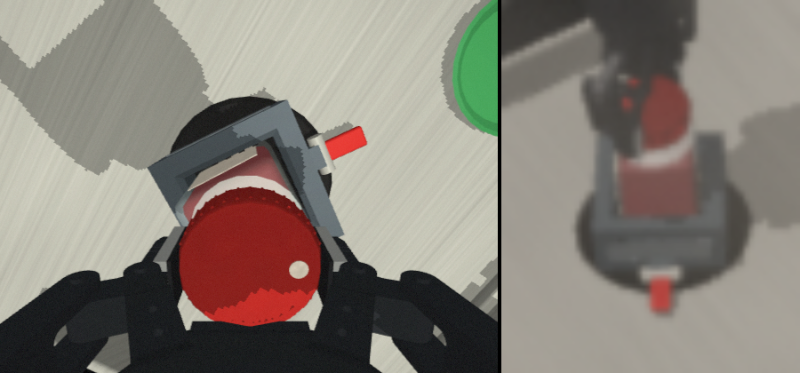

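The lid turned with the gripper: the dot has stayed at the same place in the wrist image while the brace and jar look 65° rotated. The jar is still down in the well. Now a small trial lift.

>>> drive_tool(
  plan=[0,0,0,0,0,0,0.04,0,0,-0.001,0,0,0,0.04,0,0,-0.002,0,0,0,0.04,0,0,-0.003,0,0,0,0.04,0,0,-0.004,0,0,0,0.04,0,0,-0.005,0,0,0,0.04,0,0,-0.005,0,0,0,0.04],
)

```text
t: 16.3
position: [0.5881, -0.155, 0.1107]
ee_rot: [1.52, 2.749, 0.0]
wrist_force: [0.7, -0.0, -0.5]
gripper_width: 0.0577
grip_force: 127.7
```

```bash
python3 - <<'E'
from station import get_obs,vision;from h import *
togo(get_obs(),(.5880,-.1549,.1398),57.4+65)
E
```

```text
t 16.3 tcp [ 0.5881 -0.155   0.1107] heading 122.14037905857496 tilt [ 2.e-04 -0.e+00 -1.e+00] shift [ 0.0001  0.     -0.0291] turn -0.004531240234994304 F [ 0.7 -0.  -0.5] T [-0.01 -0.04 -0.07] w 0.057664388552994696 g 127.66505984589458 q [-0.37  0.5   1.62  0.    1.03 -0.93]
```

Only the lid's weight is felt, about 0.5 N, so the thread has let go. Lifting to the final height.

>>> drive_tool(
  plan=[0,0,-0.002,0,0,0,0.04,0,0,-0.006,0,0,0,0.04,0,0,-0.01,0,0,0,0.04,0,0,-0.014,0,0,0,0.04,0,0,-0.018,0,0,0,0.04,0,0,-0.022,0,0,0,0.04,0,0,-0.026,0,0,0,0.04,0,0,-0.029,0,0,0,0.04,0,0,-0.029,0,0,0,0.04,0,0,-0.029,0,0,0,0.04,0,0,-0.029,0,0,0,0.04,0,0,-0.029,0,0,0,0.04],
)

```text
t: 17.3
position: [0.5877, -0.1548, 0.1392]
ee_rot: [-1.519, -2.749, -0.0]
wrist_force: [0.0, 0.5, -0.3]
gripper_width: 0.0577
grip_force: 127.7
```

```bash
python3 - <<'E'
from station import get_obs,vision;from h import *
o=get_obs();togo(o,(.5880,-.1549,.1398),57.4+65)
c=vision.read_camera('wrist');s=vision.read_camera('scene')
v=np.hstack([c['color'],np.zeros((420,4,3),np.uint8),cv2.resize(s['color'][160:240,200:264],(336,420))])
v=cv2.resize(v,(800,int(420*800/v.shape[1])));cv2.imwrite('pics/j.png',v[:,:,::-1])
E
```

```text
t 17.3 tcp [ 0.5877 -0.1548  0.1392] heading 122.14271732725747 tilt [-5.e-04  3.e-04 -1.e+00] shift [-0.0002  0.0002 -0.0006] turn -0.004490429747688282 F [ 0.   0.5 -0.3] T [ 0.05  0.03 -0.06] w 0.05770627186658101 g 127.68427804112434 q [-0.37  0.46  1.59  0.    1.09 -0.93]
```

View pics/j.png

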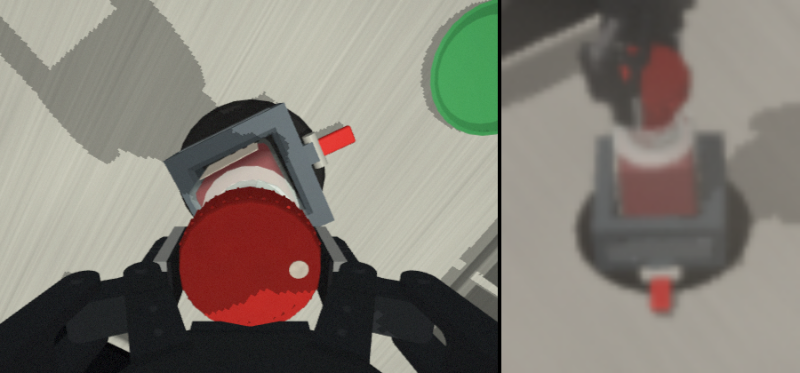

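The open neck of the jar is visible below the lid, the jar is still seated, and the lid is held level about 2 cm above the mouth. Handing in.

```bash
python3 -c "
from station import job;print(job.job_done())"
```

```text
the job is handed in; nothing more can be done
None
```

The job is handed in: the jam jar is seated in the brace, its lid was twisted about 60° anticlockwise and lifted off, and the gripper holds it level about 2 cm above the mouth. I moved nothing else, and the last reading was 17.3 s of the 48 s allowed; the hand-in gave no verdict.

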